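# Gauge the wide lens and mark the lever's travel

### The arm

A 7-joint arm with a two-finger parallel gripper is mounted at the origin on the work surface. World frame = base frame: x ahead of the robot, y to its left, z up, the work surface at z = 0. Lengths are in mm, angles in rad, forces in N, time in s.
With the tool pointing down it reaches from about 350 to 775 mm from the base axis. Payload 3.1 kg.
Tool frame: the origin (TCP) lies on the mounting face of the last link; the fingertips stand 173 mm ahead of it and the grasp point (between the pads) lies manip.hold_point_z ahead of it (manip.hold_point_z is the distance from the TCP to the grasp point, in mm); z points along the fingers, x is the direction in which the jaws open and shut, and the axes are right-handed (so a half turn about z gives the same grasp; the last joint's range is limited). The gripper opens to 85 mm and grips with 20 to 120 N. Pads are 22 mm wide; open, the fingers measure 114 mm over their backs; the gripper's body (76 mm by 85 mm) begins 54 mm behind the grasp point. The pads swing forward as they close: fully open they stand 13 mm farther back than shut.
Start: joints at [-0.042, 0.311, 0.014, 1.512, -0.004, 1.319, -0.027], TCP at [550.012, 0.035, 404.704] pointing down, gripper open.
Joint ranges: [-2.7, 2.7], [-0.3, 1.91], [-1.27, 1.3], [0.12, 2.57], [-1.44, 4.58], [0.2, 2.03], [-3.05, 3.05]. Speed limits (rad/s): [2.79, 2.79, 3.14, 3.14, 3.14, 3.14, 3.14].

### API

Orientations are given as a unit quaternion [x, y, z, w].
In Python, from bench import manip gives the robot as it stands.
- The arm moves only by the tool servo_tool, never from a script. Its argument "plan" is a list of rows, each a list of 3 entries, a list of its own where there are three numbers: the opening, from 0 (shut) to 1 (fully open), then the shift along the tool's x, y, z in m, then the turn about the tool's z in rad. In form: [[fingers, [tx, ty, tz], turn], ...]. A call has 1 to 20 rows; each row is the pose to reach, as a shift and turn from the pose commanded when the call began, along the tool's axes at that moment; what a row does not reach only later rows make up. A row lasts 1/8 s, in which the tool goes at most 62.5 mm and 10.7 degrees, less where a joint would pass 70% of its speed; a pose out of reach is approached as far as the arm can. A call with a gripper value outside its range is refused whole. The fingers move at their own pace and stop on an object; "squeeze" is the grip in N (left out, the last holds). Time passes only in rows, so rows that repeat a pose let the fingers close. It gives the time, the measured TCP pose, the force and the opening at its end, in the units of the state.
- manip.get_state(): the state, without advancing time (a new reading comes with each control period).
- manip.read_camera(name): name is "scene" or "side" or "wrist"; returns (picture, depth): 400x640x3 uint8, blue, green, red; 400x640 float32, mm along the optical axis (not along the pixel's ray), 0 where there is no reading.
- manip.camera_model(name): a dict with "vertical_fov" (degrees; the focal length in pixels is half the picture's height over the tangent of half this angle, whatever the lens; pixels are square), "cx", "cy" (the principal point, pixels), "R" (3x3) and "t" (3): a world point X has camera coordinates R X + t; the wrist camera has in their place "tool_from_camera" (4x4, takes a point from camera to tool coordinates, whose origin is the TCP and whose axes are the tool frame's). Camera axes: x right, y down, z forward; pixel columns grow to the right and rows downward; lengths in mm; the calibration is good to about 2 mm. A picture is of the moment at which its call begins: read the wrist's pose just before it. camera_model takes no time and is no camera call.
- manip.close_job(): hands the job in, once; it reports no verdict.
The state is a dict: "time": time; "qpos": joint angles; "qd": joint speeds; "effort": joint torques, N m; "position": TCP position; "tool_rot": TCP orientation; "contact_force": force on the tool from outside, world axes, zero at the start; "torque": the same for the moment, N m; "finger_gap": finger opening in mm.
Only numpy, scipy, OpenCV 4.12 (cv2) and the standard library are available. Lean on these libraries where they do the work, as an engineer would, in place of code of your own. Each camera call takes 0.05 s, during which the arm holds its last target. There are 200 camera calls.

### The job

Gauge the wider of the two steel-rimmed lenses: raise the gauge's lever out of the way if it hangs low, take the lens from the green rack and lay it flat and centred on the anvil, then bring the lever down until you feel it firm up on the glass, pressing firmly but without forcing it. Leave the lever resting there and slide the rider on the scale post until its pointer is level with the centre of the lever's ball, to mark how far the lever travelled. Leave the small lens, the bottle, the paddle and the spectacle frame where they are.

Things in the scene. Friction and masses are not known exactly. Their poses are not given: they have to be found in the camera images.
- gauge: Fixed grey bench lens-thickness gauge. Origin: table level on the anvil's vertical axis; x points level from anvil to hinge column, y to the side with the scale post, z up. Base plate 14 mm thick: x -100 to 130, y +-45 mm, and an arm to the post (x -120 to -70, y to 135). Hinge column x 87 to 121, 42 mm wide, 118 mm high. Dark sleeve under the anvil 34 mm dia, ends 47 mm above the table.
- anvil_top (a point): Centre of the upright steel anvil's flat round top (28 mm dia, 5 mm thick cap on a 20 mm stem), where the underside of the lens must lie. The last user left it anywhere from 55 to 69 mm above the table; it does not yield.
- lever_hinge (a point): Point on the lever's hinge axis, in the lever's mid-plane: gauge x = 100, y = 0, z = 100 mm. The axis runs along the gauge's y.
- lever (a joint): Lever angle in rad, limits 0 to 1.35, grows as it is brought down towards the gauge's -x side. At 0 it stands 68 deg above level, leaning over the anvil; level at 1.187. Starts anywhere from 0 to 1.0. No spring: it stays where left (friction about 2 N at the ball). It turns firm when the foot meets the glass, within about 7 deg of level.
- knob (a point): Centre of the black ball, 25 mm dia, on the end of the 10 mm thick steel lever, 190 mm from the hinge axis. It moves in the gauge's x-z plane (y = 0).
- foot (a point): Lowest point of the lever's round rubber nose (14 mm dia), 100 mm from the hinge along the lever and 30 mm below its axis. Comes down on the middle of the anvil.
- rider_tab (a point): Centre of the rider's black tab for gripping: 12 mm wide along the gauge's y, 18 mm high, 26 mm long along x, on the -x side of the post and 32 mm from its axis. The rider slides straight up and down and stays where left (friction about 3 N). Tab and pointer stand 45 to 125 mm above the table over its range; it starts below 66 mm.
- pointer (a point): Tip of the rider's thin steel pointer (3 mm thick), sticking out from the post towards the lever and ending 62 mm from the plane in which the ball moves; same height as the tab's centre. The post, 10 mm dia, top 140 mm above the table, stands at gauge x -90, y +110 mm, with a scale plate 17 mm beyond it (+x).
- rack: Fixed green plastic rack, base 105 x 165 x 12 mm, origin underside centre. Two ribs 22 mm wide, at y -42.5 and +42.5 mm, slope down towards its +x at 25 deg; each carries one lens lying on the slope and overhanging the rib on both y sides, stopped by two 5 mm pins at the low end. Mid-rib top is 62 mm above the table; beside the ribs all is clear down to the base.
- wide_lens: The lens to gauge: round, 47 mm dia, 8 mm thick, steel rim with slightly hollow glass, 35 to 70 g, may lie in either bay. Origin: centre of its underside; z is its axis, towards the upper face.
- small_lens: Lens to leave alone in the rack: 36 mm dia, 6 mm thick. Origin: centre of underside.
- bottle: Closed pale bottle, 42 mm dia, 140 mm high, standing between rack and gauge; leave alone. Origin: centre of underside.
- paddle: Orange occluder paddle lying on the table beyond the rack: disc 64 mm dia at its origin, handle 22 mm wide reaching 155 mm along its -x, 6 mm thick; leave alone.
- frame: Lilac acrylic spectacle frame standing open on the table on the robot's side, about 130 mm wide (y), 130 mm long (x), 48 mm high, origin at table level in its middle; leave alone.

How it is judged:
By the outcome, as a careful person would: the job done as asked, in the order asked, and still so for the second after the job is handed in, with the robot touching nothing.
It also fails if it takes over 72 s, if anything falls off the work surface, if the arm or the gripper's body presses on something with over 40 N, if the wrist force passes 120 N, or if a joint passes its speed limit or range.

## Working session

There is one attempt and no reset: what is moved stays moved. The work goes in short steps, Python scripts to look and compute and a tool call to move; the robot and the scene stay as the last step left them, time stands still between calls to the robot, and variables do not carry over. Pictures are saved under pics/ and viewed, about 8 in all and at most 12, crops included, and the job is handed in when it is done.

Besides the shell and the picture viewer there is one more tool, called after ">>>" as name(argument=value, ...), one argument or row to a line, values as JSON. servo_tool: Moves the arm, as the interface text tells. Its arguments: {"type":"object","properties":{"plan":{"type":"array"},"squeeze":{"type":"number"}},"required":["plan"]}

```bash
mkdir -p pics; ls; cat > h.py <<'E'
import numpy as np, cv2
from bench import manip
from scipy.spatial.transform import Rotation as Ro
def cam(name):
    s=manip.get_state(); m=manip.camera_model(name); im,d=manip.read_camera(name)
    f=200/np.tan(np.radians(m['vertical_fov'])/2)
    if name=='wrist':
        T=np.array(m['tool_from_camera']); Rt=Ro.from_quat(s['tool_rot']).as_matrix()
        Rw=Rt@T[:3,:3]; C=Rt@T[:3,3]+np.array(s['position'])
    else:
        R=np.array(m['R']); Rw=R.T; C=-R.T@np.array(m['t'])
    return im,d,dict(f=f,c=(m['cx'],m['cy']),Rw=Rw,C=C)
def cloud(d,k):
    v,u=np.mgrid[:400,:640]
    P=np.stack([(u-k['c'][0])/k['f']*d,(v-k['c'][1])/k['f']*d,d],-1)
    return P@k['Rw'].T+k['C']
def onz(k,u,v,z):
    r=k['Rw']@np.array([(u-k['c'][0])/k['f'],(v-k['c'][1])/k['f'],1]); return k['C']+r*(z-k['C'][2])/r[2]
def proj(k,X):
    p=k['Rw'].T@(np.array(X)-k['C']); return p[0]/p[2]*k['f']+k['c'][0],p[1]/p[2]*k['f']+k['c'][1]
E
python3 - <<'E'
from h import *
print(manip.hold_point_z, manip.get_state())
for n in('scene','side','wrist'):
    im,d,k=cam(n); cv2.imwrite(f'pics/{n}0.png',im); np.savez(f'{n}0.npz',im=im,d=d,**k); print(n,k,manip.camera_model(n).keys())
a=[cv2.imread(f'pics/{n}0.png') for n in('scene','side')]
E
```

```text
pics
154.70000000000002 {'time': 0.0, 'qpos': array([-0.0416979 ,  0.31171938,  0.01397799,  1.51308683, -0.00437226,
        1.31920848, -0.02717349]), 'qd': array([-5.62570134e-04,  4.83575826e-05, -8.53597441e-04, -8.04793998e-04,
        5.62908221e-04, -1.24191224e-03, -1.29733418e-04]), 'effort': array([-8.45983850e-04, -3.79911804e+01,  1.45537080e-01, -2.30588043e+01,
        1.22032766e-02,  1.37352623e-02,  4.05736500e-06]), 'position': array([5.49667203e+02, 2.84878587e-02, 4.03612001e+02]), 'tool_rot': array([ 9.99999283e-01,  6.06649500e-05, -1.19437563e-03,  5.99777733e-05]), 'contact_force': array([ 0.48314452,  0.66816109, -0.0707143 ]), 'torque': array([0.02555733, 0.0263029 , 0.02772511]), 'finger_gap': 85.15655739045171}
scene {'f': np.float64(383.65624909911344), 'c': (321.5913847314946, 201.47038981596918), 'Rw': array([[ 6.40884150e-01,  6.44572630e-01, -4.16885632e-01],
       [ 7.67637460e-01, -5.37795678e-01,  3.48580750e-01],
       [ 4.86319471e-04, -5.43416905e-01, -8.39462823e-01]]), 'C': array([ 912.47508491, -289.66784988,  815.58020279])} dict_keys(['vertical_fov', 'cx', 'cy', 'R', 't'])
side {'f': np.float64(369.21040901265184), 'c': (324.77263010462576, 202.289689074108), 'Rw': array([[-0.84183932, -0.30742755,  0.44361566],
       [-0.53972686,  0.47766154, -0.69320586],
       [ 0.00121244, -0.82299924, -0.56804118]]), 'C': array([190.3923357 , 570.1228097 , 644.77144984])} dict_keys(['vertical_fov', 'cx', 'cy', 'R', 't'])
wrist {'f': np.float64(309.56296273117766), 'c': (322.9942337277856, 202.11163460461077), 'Rw': array([[ 9.99997767e-01, -3.41720185e-04, -2.08525006e-03],
       [-9.21569471e-04, -9.58568567e-01, -2.84860409e-01],
       [-1.90151261e-03,  2.84861695e-01, -9.58566742e-01]]), 'C': array([549.82852332,  72.83241247, 372.6716526 ])} dict_keys(['vertical_fov', 'cx', 'cy', 'tool_from_camera'])
```

View pics/scene0.png

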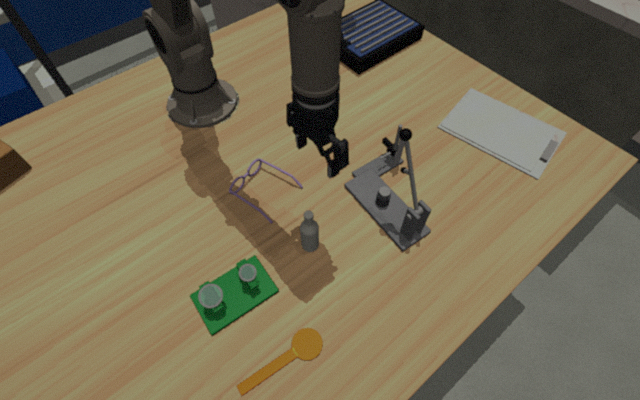

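View pics/side0.png

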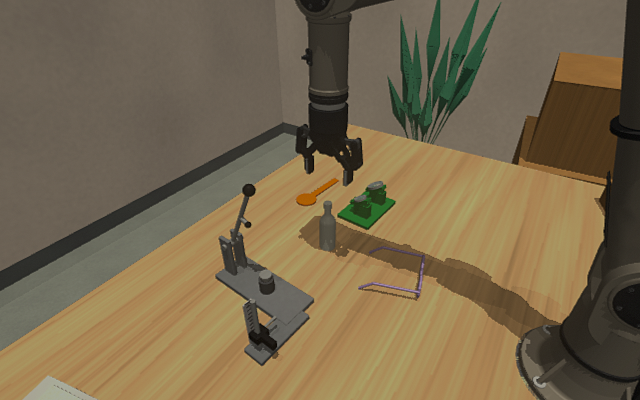

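```bash
python3 - <<'E'
from h import *
K={}
for n in('scene','side'):
    z=np.load(n+'0.npz'); K[n]=dict(f=float(z['f']),c=z['c'],Rw=z['Rw'],C=z['C'],im=z['im'],d=z['d'],P=cloud(z['d'],dict(f=float(z['f']),c=z['c'],Rw=z['Rw'],C=z['C'])))
for n,pts in dict(scene=[(405,134),(383,190),(210,296),(247,273),(310,235),(412,225),(398,140),(388,147),(390,165)],side=[(249,190),(266,273),(376,187),(361,199),(328,230),(251,310),(264,335),(265,300)]).items():
    for u,v in pts: print(n,u,v,K[n]['P'][v,u].round(1))
def tri(a,b):
    A=[];B=[]
    for n,(u,v) in (('scene',a),('side',b)):
        k=K[n]; r=k['Rw']@np.array([(u-k['c'][0])/k['f'],(v-k['c'][1])/k['f'],1]); r/=np.linalg.norm(r); M=np.eye(3)-np.outer(r,r); A.append(M);B.append(M@k['C'])
    return np.linalg.solve(sum(A),sum(B))
print('ball',tri((405,134),(249,190)),'anvil',tri((383,190),(266,273)))
# gauge plate plane 14mm points
for n in K:
    P=K[n]['P']; im=K[n]['im'].astype(int); hsv=cv2.cvtColor(K[n]['im'],cv2.COLOR_BGR2HSV)
    m=(abs(P[...,2]-14)<4)&(hsv[...,1]<60)&(P[...,0]>300)&(P[...,1]>-150)&(P[...,1]<400)&(K[n]['d']>0)
    q=P[m][:,:2].astype(np.float32); 
    nn,lab,st,ce=cv2.connectedComponentsWithStats(m.astype(np.uint8)); i=1+st[1:,4].argmax(); q=P[lab==i][:,:2].astype(np.float32)
    print(n,len(q),cv2.minAreaRect(q),cv2.boxPoints(cv2.minAreaRect(q)))
    g=(hsv[...,0]>50)&(hsv[...,0]<75)&(hsv[...,1]>120)&(abs(P[...,2]-12)<4)&(P[...,0]<1000)
    q=P[g][:,:2].astype(np.float32); r=cv2.minAreaRect(q); print('rack',len(q),r,cv2.boxPoints(r))
a=[cv2.resize(K['scene']['im'][120:255,330:440],None,fx=4,fy=4,interpolation=cv2.INTER_CUBIC),cv2.resize(K['side']['im'][170:370,205:320],None,fx=2.7,fy=2.7,interpolation=cv2.INTER_CUBIC)]
h=540; a=[cv2.resize(x,(int(x.shape[1]*h/x.shape[0]),h)) for x in a]; o=np.hstack(a); print(o.shape); cv2.imwrite('pics/c1.png',o)
E
```

```text
scene 405 134 [632.4 147.3 282.8]
scene 383 190 [607.3 156.3  62.6]
scene 210 296 [ 570.9 -295.2   67.4]
scene 247 273 [ 576.7 -210.7   65.8]
scene 310 235 [599.3 -60.2  84.5]
scene 412 225 [723.1 125.7  85.5]
scene 398 140 [535.1 275.3  92.3]
scene 388 147 [518.3 263.5  59.6]
scene 390 165 [543.8 253.9  17.5]
side 249 190 [617.6 162.2 276. ]
side 266 273 [608.7 154.2  59.5]
side 376 187 [ 555.  -275.8   71.6]
side 361 199 [ 563.3 -199.1   70.1]
side 328 230 [568.  -35.   69.2]
side 251 310 [530.8 279.4 117.8]
side 264 335 [511.1 276.   57.3]
side 265 300 [591.5 184.4  12.4]
ball [625.16197133 156.57608978 270.40262285] anvil [606.96327436 156.32513455  62.22255849]
scene 2618 ((619.8582153320312, 200.73687744140625), (179.55294799804688, 248.9157257080078), 85.08114624023438) [[488.16083  121.962654]
 [736.15985  100.61942 ]
 [751.5556   279.5111  ]
 [503.55658  300.85434 ]]
rack 2475 ((376.56170654296875, 141.8382568359375), (165.60629272460938, 1065.6385498046875), 26.394054412841797) [[  65.529465  582.30585 ]
 [ 539.2508   -372.2483  ]
 [ 687.59393  -298.62933 ]
 [ 213.87262   655.9248  ]]
side 2923 ((604.2040405273438, 161.99322509765625), (126.09674835205078, 254.3693084716797), 74.27117156982422) [[464.69028  135.7835  ]
 [709.5349    66.827835]
 [743.7178   188.20296 ]
 [498.87317  257.15863 ]]
rack 630 ((711.7931518554688, -794.5855712890625), (261.32562255859375, 1301.945068359375), 8.087194442749023) [[  490.85095  -168.46849]
 [  674.00854 -1457.4658 ]
 [  932.73535 -1420.7026 ]
 [  749.57776  -131.70532]]
(540, 750, 3)
```

View pics/c1.png

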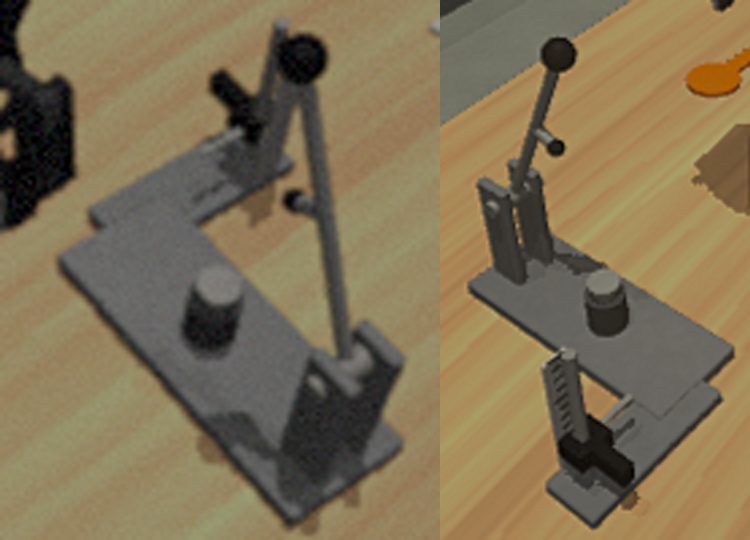

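View pics/wrist0.png

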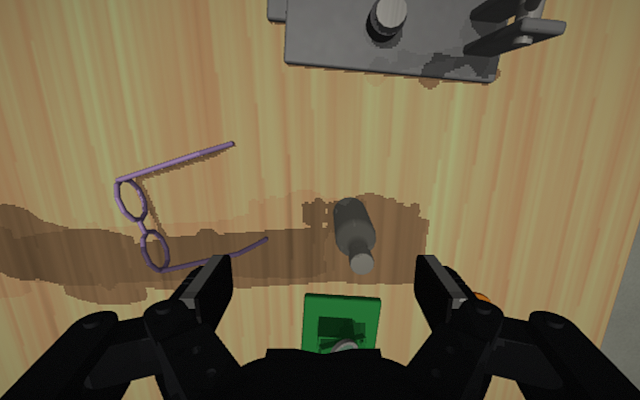

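```bash
python3 - <<'E'
from h import *
for n in('scene','side'):
    z=np.load(n+'0.npz'); k=dict(f=float(z['f']),c=z['c'],Rw=z['Rw'],C=z['C']); P=cloud(z['d'],k)[z['d']>0]
    for h in range(230,640,20):
        q=P[(abs(P[:,2]-h)<10)&(np.hypot(P[:,0]-550,P[:,1])<170)]
        if len(q): print(n,h-403,len(q),(np.percentile(q,2,0)-[550,0,0]).round(),(np.percentile(q,98,0)-[550,0,0]).round())
E
```

```text
scene -153 97 [-48. -11. 244.] [ 56.   9. 259.]
scene -133 193 [-48. -11. 261.] [ 83. 149. 280.]
scene -113 216 [-69. -13. 281.] [ 77. 150. 300.]
scene -93 365 [-70. -17. 301.] [ 73.  11. 320.]
scene -73 379 [-68. -20. 321.] [ 71.  11. 339.]
scene -53 340 [-64. -13. 340.] [ 69.  11. 359.]
scene -33 378 [-11. -37. 361.] [ 38.  19. 380.]
scene -13 447 [-11. -37. 381.] [ 38.  19. 399.]
scene 7 467 [-17. -36. 400.] [ 36.  24. 419.]
scene 27 544 [-14. -36. 421.] [ 37.  21. 440.]
scene 47 543 [-12. -35. 440.] [ 36.  19. 460.]
scene 67 574 [-10. -35. 461.] [ 35.  18. 480.]
scene 87 713 [-10. -35. 481.] [ 35.  36. 500.]
scene 107 725 [-10. -35. 500.] [ 35.  27. 519.]
scene 127 774 [-11. -35. 520.] [ 36.  18. 540.]
scene 147 984 [ -6. -40. 541.] [ 38.  20. 559.]
scene 167 399 [ -8. -45. 561.] [ 40. -11. 579.]
scene 187 84 [ 26. -44. 580.] [ 43. -26. 586.]
side -153 119 [-58.  -9. 243.] [ 54.  12. 260.]
side -133 193 [-58. -10. 261.] [ 68. 156. 280.]
side -113 308 [-75.  -9. 281.] [ 71.  15. 300.]
side -93 520 [-74. -13. 301.] [ 68.  18. 319.]
side -73 577 [-71.  -8. 320.] [ 66.  20. 340.]
side -53 367 [-69.  -9. 340.] [ 61.  35. 359.]
side -33 385 [-38.  -8. 360.] [ 21.  38. 380.]
side -13 414 [-39. -11. 381.] [ 24.  38. 400.]
side 7 416 [-37. -15. 400.] [ 26.  37. 420.]
side 27 467 [-38. -10. 420.] [ 24.  37. 440.]
side 47 444 [-35.  -7. 441.] [ 22.  35. 460.]
side 67 463 [-36. -10. 460.] [ 21.  36. 480.]
side 87 539 [-36.  -7. 481.] [ 26.  39. 499.]
side 107 534 [-35. -11. 500.] [ 23.  36. 519.]
side 127 545 [-36.  -8. 520.] [ 21.  36. 540.]
side 147 593 [-38. -24. 541.] [ 20.  42. 560.]
side 167 851 [-87.   5. 561.] [ 29.  47. 580.]
side 187 114 [-110.    4.  580.] [-25.  45. 582.]
```

The scene view puts the wide lens at (210,296), the small lens at (247,273), the anvil at (383,190) and the raised ball at (405,134). The side view puts the ball at (249,190) and the rider tab near (264,335). The wrist view shows the anvil at (388,15), and the gripper hides the lenses. I'll go above the rack for a close look.

>>> servo_tool(
  plan=[
    [1,[0.03,0.255,0.02],-1.571],
    [1,[0.03,0.255,0.02],-1.571],
    [1,[0.03,0.255,0.02],-1.571],
    [1,[0.03,0.255,0.02],-1.571],
    [1,[0.03,0.255,0.02],-1.571],
    [1,[0.03,0.255,0.02],-1.571],
    [1,[0.03,0.255,0.02],-1.571],
    [1,[0.03,0.255,0.02],-1.571],
    [1,[0.03,0.255,0.02],-1.571],
    [1,[0.03,0.255,0.02],-1.571],
    [1,[0.03,0.255,0.02],-1.571],
    [1,[0.03,0.255,0.02],-1.571],
  ],
)

```text
time: 1.65
position: [580.0, -254.9, 384.6]
tool_rot: [0.707, 0.707, -0.0, -0.0]
contact_force: [-0.7, 0.5, 0.2]
finger_gap: 85.3
```

```bash
python3 - <<'E'
from h import *
im,d,k=cam('wrist'); cv2.imwrite('pics/w1.png',im); np.savez('w1.npz',im=im,d=d,**k)
s=manip.get_state(); print(s['time'],s['position'],s['qpos'].round(2))
P=cloud(d,k); hsv=cv2.cvtColor(im,cv2.COLOR_BGR2HSV)
g=(hsv[...,0]>45)&(hsv[...,0]<80)&(hsv[...,1]>100)&(abs(P[...,2]-12)<4)
q=P[g][:,:2].astype(np.float32); r=cv2.minAreaRect(q); print(r,cv2.boxPoints(r))
m=((P[...,2]>45)&(P[...,2]<95)&(d>0)&(d<340)).astype(np.uint8)
n,l,st,ce=cv2.connectedComponentsWithStats(m)
for i in range(1,n):
    if st[i,4]>300: q=P[l==i]; print(st[i],q.min(0).round(),q.max(0).round())
E
```

```text
1.7 [ 580.06283903 -254.87583017  384.64820976] [ 0.49  0.5  -0.17  1.29  0.08  1.36  1.9 ]
((569.3751831054688, -251.7421875), (163.99630737304688, 103.40026092529297), 85.8099136352539) [[ 511.822   -329.74368]
 [ 614.94586 -337.29868]
 [ 626.92834 -173.74069]
 [ 523.8045  -166.1857 ]]
[ 255  140   51   61 2235] [ 535. -318.   45.] [ 596. -271.   80.]
[ 351  146   39   61 1743] [ 542. -228.   45.] [ 603. -192.   76.]
[ 502  166   73   52 1907] [561. -72.  45.] [601. -36.  95.]
```

View pics/w1.png

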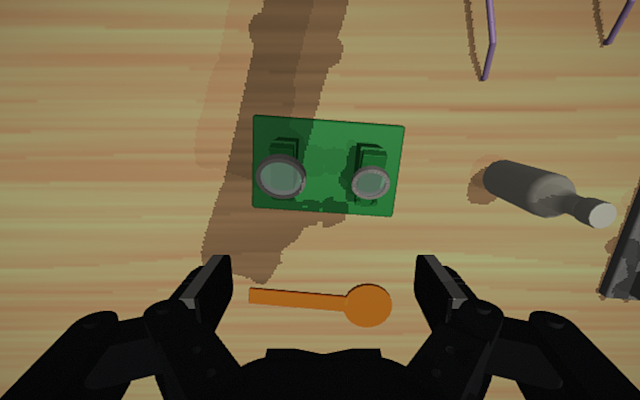

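```bash
python3 - <<'E'
from h import *
z=np.load('w1.npz'); k=dict(f=float(z['f']),c=z['c'],Rw=z['Rw'],C=z['C']); im=z['im'];d=z['d']; P=cloud(d,k)
hsv=cv2.cvtColor(im,cv2.COLOR_BGR2HSV)
v,u=np.mgrid[:400,:640]
for cu,cv_,r in((281,177,24),(370,183,19)):
    e=(np.hypot(u-cu,v-cv_)<r-6)
    q=P[e]; A=np.c_[q[:,:2],np.ones(len(q))]; c,*_=np.linalg.lstsq(A,q[:,2],rcond=None); print('plane',c,np.abs(A@c-q[:,2]).mean())
    # lens region: points within 4mm of plane, not strongly green
    m=(np.hypot(u-cu,v-cv_)<r+8)&(abs(P[...,0]*c[0]+P[...,1]*c[1]+c[2]-P[...,2])<4)
    cnt=max(cv2.findContours(m.astype(np.uint8),0,1)[0],key=cv2.contourArea)
    E=cv2.fitEllipse(cnt); print(E)
    uv=E[0]; n=np.array([c[0],c[1],-1]); ray=k['Rw']@np.array([(uv[0]-k['c'][0])/k['f'],(uv[1]-k['c'][1])/k['f'],1])
    t=-(c[2]+n@k['C'])/(n@ray); print('centre top',k['C']+t*ray, 'ext',P[m].min(0),P[m].max(0))
E
```

```text
plane [-1.08766990e+00  4.97721631e-01  8.34345203e+02] 7.322697338545336
((279.2781677246094, 177.31642150878906), (10.494621276855469, 64.62451934814453), 121.48499298095703)
centre top [ 567.83793522 -295.44950443   69.67336511] ext [ 552.03463624 -332.32850377   10.44234058] [ 616.68575645 -272.65013408   78.58220442]
plane [ -1.96424915  -1.20735279 942.53345168] 12.52274806642408
((369.5542297363281, 184.3247833251953), (3.8559439182281494, 51.56190872192383), 55.75675582885742)
centre top [ 575.64202968 -210.18889258   65.60122759] ext [ 563.19083384 -224.4798735    10.26293345] [ 610.49677637 -172.23239367   74.02133344]
```

```bash
python3 - <<'E'
from h import *
z=np.load('w1.npz'); k=dict(f=float(z['f']),c=z['c'],Rw=z['Rw'],C=z['C']); im=z['im'];d=z['d']; P=cloud(d,k)
hsv=cv2.cvtColor(im,cv2.COLOR_BGR2HSV); print(P[177,255:308:4,2].round(),P[150:206:4,281,2].round(), P[130:160:3,284].round())
v,u=np.mgrid[:400,:640]
for cu,cv_,r in((281,177,28),(370,183,23)):
    m=(np.hypot(u-cu,v-cv_)<r)&(P[...,2]>48)&(hsv[...,1]<90)
    q=P[m]
    for it in range(5):
        A=np.c_[q[:,:2],np.ones(len(q))]; c,*_=np.linalg.lstsq(A,q[:,2],rcond=None); e=abs(A@c-q[:,2]); 
        if it<4: q=q[e<max(2,np.percentile(e,85))]
    print('plane',c,np.degrees(np.arctan(np.hypot(c[0],c[1]))),np.degrees(np.arctan2(-c[1],-c[0])),len(q),q.min(0),q.max(0),q.mean(0), e.mean())
o=cv2.resize(im[120:235,235:410],None,fx=4,fy=4,interpolation=cv2.INTER_CUBIC); cv2.imwrite('pics/c2.png',o)
E
```

```text
[69. 69. 69. 68. 69. 69. 69. 70. 69. 68. 70. 70. 73. 11.] [72. 73. 78. 78. 75. 73. 70. 69. 66. 66. 62. 62. 60. 12.] [[ 528. -297.   11.]
 [ 531. -297.   12.]
 [ 534. -297.   12.]
 [ 536. -295.   31.]
 [ 537. -292.   52.]
 [ 538. -290.   69.]
 [ 540. -290.   72.]
 [ 543. -290.   73.]
 [ 546. -290.   72.]
 [ 548. -290.   76.]]
plane [-4.66869760e-01  4.02918261e-02  3.46591150e+02] 25.108031168886406 -4.9325226367822514 1509 [ 547.64970983 -318.25207277   58.35524041] [ 591.12633648 -271.46442817   79.53806838] [ 568.2867259  -294.29493851   69.41758202] 0.5584519686384629
plane [-4.67858493e-01  2.19435036e-02  3.40698212e+02] 25.09711397786086 -2.6853193060685348 853 [ 558.41888513 -228.16638287   58.96861482] [ 591.73059123 -192.35006628   76.00222555] [ 574.25249283 -210.52991704   67.40954167] 0.5733128194447863
```

View pics/c2.png

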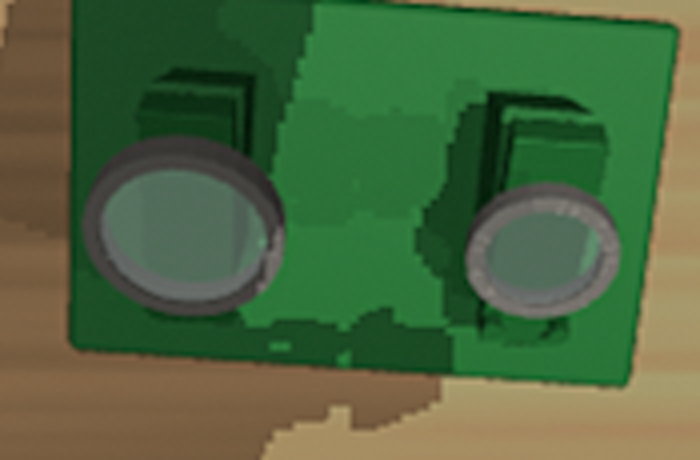

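>>> servo_tool(
  plan=[
    [0.82,[-0.039,-0.025,0.03],0.073],
    [0.82,[-0.039,-0.025,0.07],0.073],
    [0.82,[-0.039,-0.025,0.1],0.073],
    [0.82,[-0.039,-0.025,0.125],0.073],
    [0.82,[-0.039,-0.025,0.145],0.073],
    [0.82,[-0.039,-0.025,0.16],0.073],
    [0.82,[-0.039,-0.025,0.168],0.073],
    [0.82,[-0.039,-0.025,0.168],0.073],
    [0.82,[-0.039,-0.025,0.168],0.073],
  ],
)

```text
time: 2.82
position: [555.5, -294.2, 217.7]
tool_rot: [0.732, 0.681, 0.0, 0.001]
contact_force: [-0.6, 1.0, 0.1]
finger_gap: 70.4
```

```bash
python3 - <<'E'
from h import *
im,d,k=cam('wrist'); cv2.imwrite('pics/w2.png',im[150:]); s=manip.get_state(); print(s['position'],s['contact_force'],s['finger_gap'])
E
```

```text
[ 555.50096089 -294.169174    217.7263926 ] [ 0.6717995   0.12848413 -0.25389625] 69.93668544143331
```

View pics/w2.png

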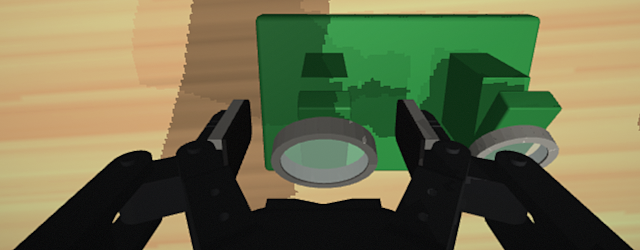

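The lens is centred between the pads, at x≈325 in the crop. Closing the gripper and lifting.

>>> servo_tool(
  plan=[
    [0.4,[0,0,0],0],
    [0.4,[0,0,0],0],
    [0.4,[0,0,0],0],
    [0.4,[0,0,0],0],
    [0.4,[0,0,0],0],
    [0.4,[0,0,-0.01],0],
    [0.4,[0,0,-0.03],0],
    [0.4,[0,0,-0.06],0],
    [0.4,[0,0,-0.1],0],
    [0.4,[0,0,-0.13],0],
    [0.4,[0,0,-0.13],0],
  ],
  squeeze=35,
)

```text
time: 4.25
position: [556.0, -294.3, 350.1]
tool_rot: [0.732, 0.681, 0.001, 0.003]
contact_force: [-0.2, 0.9, -1.2]
finger_gap: 44.0
```

```bash
python3 - <<'E'
from h import *
im,d,k=cam('wrist'); cv2.imwrite('pics/w3.png',im[150:]); np.savez('w3.npz',im=im,d=d,**k); s=manip.get_state(); print(s['position'],s['contact_force'],s['finger_gap'])
E
```

```text
[ 555.27885978 -294.05673925  347.74118254] [-0.0601945  -0.51502487 -0.4012778 ] 43.91120359819531
```

View pics/w3.png

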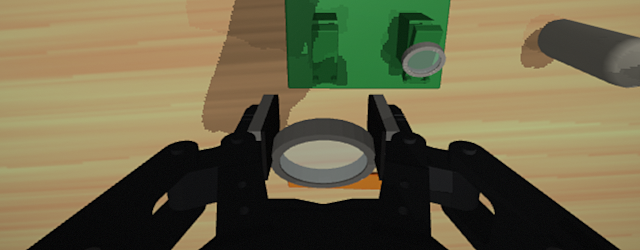

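```bash
python3 - <<'E'
from h import *
z=np.load('w3.npz'); k=dict(f=float(z['f']),c=z['c'],Rw=z['Rw'],C=z['C']); im=z['im'];d=z['d']; P=cloud(d,k)
s=manip.get_state(); R=Ro.from_quat(s['tool_rot']).as_matrix(); T=(P-np.array(s['position']))@R
v,u=np.mgrid[:400,:640]
m=(np.hypot((u-323)/52,(v-302)/36)<1)&(T[...,2]<175)&(T[...,2]>125)&(abs(T[...,0])<25)
q=T[m]
for it in range(6):
    A=np.c_[q[:,:2],np.ones(len(q))]; c,*_=np.linalg.lstsq(A,q[:,2],rcond=None); e=A@c-q[:,2]
    if it<5: q=q[abs(e)<max(1.5,np.percentile(abs(e),85))]
print(c,np.degrees(np.arctan(c[:2])),len(q),q.min(0),q.max(0),abs(e).mean())
E
```

```text
[7.13082430e-03 4.58266633e-01 1.39859769e+02] [ 0.40855921 24.6204065 ] 4113 [-22.42563495  -6.76615749 136.50554994] [ 21.89095767  37.42599668 157.21992891] 0.3933611817145583
```

```bash
python3 - <<'E'
from h import *
z=np.load('wrist0.npz'); k=dict(f=float(z['f']),c=z['c'],Rw=z['Rw'],C=z['C']); im=z['im'];d=z['d']; P=cloud(d,k)
# plate front edge: bottom-most pixel with z in 10..18 per column
pts=[]
for u in range(300,490):
    vs=np.where((abs(P[:140,u,2]-14)<4)&(d[:140,u]>0))[0]
    if len(vs): pts.append(onz(k,u,vs.max()+.5,14)[:2])
pts=np.array(pts,np.float32)
l=cv2.fitLine(pts,cv2.DIST_HUBER,0,.01,.01).ravel(); print('edge',l,np.degrees(np.arctan2(l[1],l[0])))
def an(n,P,im):
    m=(P[...,2]>52)&(P[...,2]<72)&(np.hypot(P[...,0]-607,P[...,1]-156)<22)
    q=P[m]; h=np.median(q[:,2]); q=q[abs(q[:,2]-h)<2.5]; print(n,len(q),h,q.min(0),q.max(0),(q.min(0)+q.max(0))/2)
an('wrist',P,im)
for n in('scene','side'):
    z=np.load(n+'0.npz'); kk=dict(f=float(z['f']),c=z['c'],Rw=z['Rw'],C=z['C']); Q=cloud(z['d'],kk); an(n,Q,z['im'])
    # ball
    g=cv2.cvtColor(z['im'],cv2.COLOR_BGR2HSV)[...,2]; u0,v0=dict(scene=(405,134),side=(249,190))[n]
    v,u=np.mgrid[:400,:640]; m=(np.hypot(u-u0,v-v0)<12)&(Q[...,2]>240)&(z['d']>0); q=Q[m]; print('ball',m.sum(),np.median(q,0),cv2.minEnclosingCircle(np.argwhere(m)[:,::-1].astype(np.float32)))
# distance centre to edge should be 45
print(im[0:40,388,0],P[0:40:4,388].round(1))
E
```

```text
edge [ 9.9587613e-01 -9.0723082e-02  6.2645288e+02  1.1028685e+02] -5.2052064
wrist 755 61.0761066629417 [595.63308018 143.78246159  58.6146715 ] [623.02616336 165.92942251  63.25292657] [609.32962177 154.85594205  60.93379903]
scene 88 61.22270761716629 [597.85039789 144.13506745  58.99923507] [624.48035782 170.35061838  63.6359895 ] [611.16537785 157.24284291  61.31761228]
ball 167 [632.20535201 151.87240585 277.04814544] ((406.0, 136.5), 9.013978004455566)
side 98 59.58345425932015 [594.1771152  144.70577986  57.2454084 ] [621.19701081 171.60623914  61.72968425] [607.68706301 158.1560095   59.48754633]
ball 169 [621.58166848 160.03287724 273.12602517] ((248.0, 192.5), 9.013978004455566)
[123 122 122 123 123 123 123 122 124 125 125 125 126 126 128 128 127 127
 128 129 128 128 129 129 129 132 124  78  28  34  34  36  33  38  52  50
  15  16  18  15] [[606.5 165.5  61.2]
 [606.6 162.5  61.2]
 [606.8 159.4  61.2]
 [606.8 156.   62.3]
 [607.2 153.1  61.2]
 [607.4 149.9  61.2]
 [607.5 146.6  61.6]
 [608.1 144.   59.2]
 [610.6 143.4  46.8]
 [611.3 140.5  44.3]]
```

Lens centre is at tool y≈+13.6. The gauge yaw is about -5.2°, the anvil top is near (609.5, 157, 61), and the lever is almost fully raised. I'll carry the lens to the gauge's -x side.

>>> servo_tool(
  plan=[
    [0.4,[0.02,-0.005,0],0],
    [0.4,[0.06,-0.015,0],0],
    [0.4,[0.11,-0.03,0],0],
    [0.4,[0.16,-0.042,0],0.017],
    [0.4,[0.21,-0.055,0],0.017],
    [0.4,[0.26,-0.068,0],0.017],
    [0.4,[0.31,-0.081,0],0.017],
    [0.4,[0.36,-0.094,0],0.017],
    [0.4,[0.41,-0.107,0],0.017],
    [0.4,[0.44,-0.115,0],0.017],
    [0.4,[0.456,-0.119,0],0.017],
    [0.4,[0.456,-0.119,0],0.017],
    [0.4,[0.456,-0.119,0],0.017],
    [0.4,[0.456,-0.119,0],0.017],
  ],
)

```text
time: 6.05
position: [470.1, 167.7, 346.5]
tool_rot: [0.739, 0.673, -0.0, 0.0]
contact_force: [0.2, 0.7, 0.3]
finger_gap: 44.3
```

```bash
python3 - <<'E'
from h import *
s=manip.get_state(); print(s['time'],s['position'],s['tool_rot'],s['finger_gap'],s['contact_force'])
K={}
for n in('scene','side','wrist'):
    im,d,k=cam(n); cv2.imwrite(f'pics/{n}4.png',im); np.savez(f'{n}4.npz',im=im,d=d,**k)
    if n=='wrist':
        P=cloud(d,k); m=(P[...,2]>50)&(P[...,2]<72)&(np.hypot(P[...,0]-609,P[...,1]-157)<24); q=P[m]
        if len(q)>20: h=np.median(q[:,2]);q=q[abs(q[:,2]-h)<2.5];print('anvil',len(q),h,(q.min(0)+q.max(0))/2,q.min(0),q.max(0))
a=cv2.imread('pics/wrist4.png'); b=cv2.imread('pics/side4.png')[150:380,180:400]; c=cv2.imread('pics/scene4.png')[100:255,330:450]
r=np.hstack([cv2.resize(b,(400,418)),cv2.resize(c,(324,418))]); cv2.imwrite('pics/c4.png',r)
E
```

```text
6.05 [470.08487612 167.66088268 346.49673753] [ 7.39211592e-01  6.73473060e-01 -3.83535179e-04  3.36319829e-04] 44.2708643371184 [0.20548916 0.65060795 0.264363  ]
anvil 177 61.12577627817137 [617.33006872 157.00359523  61.17941418] [611.15523379 144.1836153   59.36688283] [623.50490365 169.82357516  62.99194552]
```

View pics/wrist4.png

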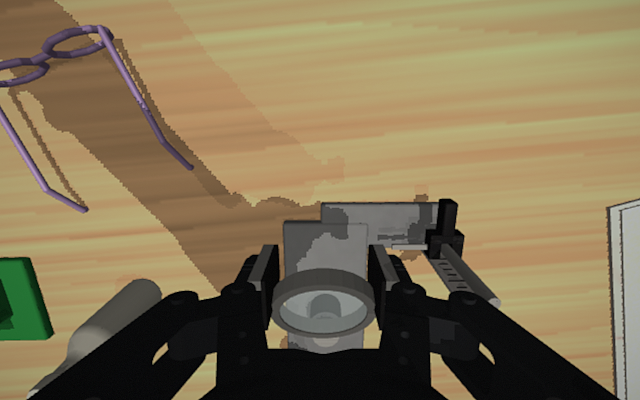

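>>> servo_tool(
  plan=[
    [0.4,[0.002,0,0.03],0],
    [0.4,[0.002,0,0.065],0],
    [0.4,[0.002,0,0.095],0],
    [0.4,[0.002,0.01,0.115],0],
    [0.4,[0.002,0.03,0.115],0],
    [0.4,[0.002,0.06,0.115],0],
    [0.4,[0.002,0.085,0.115],0],
    [0.4,[0.002,0.095,0.115],0],
    [0.4,[0.002,0.1,0.115],0],
    [0.4,[0.002,0.1,0.115],0],
    [0.4,[0.002,0.1,0.115],0],
  ],
)

```text
time: 7.58
position: [568.5, 162.8, 231.7]
tool_rot: [0.738, 0.675, -0.0, -0.0]
contact_force: [0.2, 0.2, -0.4]
finger_gap: 44.4
```

```bash
cat >> h.py <<'E'
G=np.array([609.5,157]); gx=np.array([.9959,-.0907]); gy=np.array([.0907,.9959])
def gz(p): p=np.array(p,float); d=p[:2]-G; return np.round([d@gx,d@gy,p[2]],1)
def st():
    s=manip.get_state(); f=s['contact_force']; print('t',round(s['time'],2),'gauge',gz(s['position']),'F',[round(float(x),1) for x in (f[:2]@gx,f[:2]@gy,f[2])],'gap',round(s['finger_gap'],1)); return s
E
python3 - <<'E'
from h import *
st()
a=[]
for n in('scene','side'):
    im,d,k=cam(n); np.savez(f'{n}5.npz',im=im,d=d,**k); a.append(im)
r=np.hstack([cv2.resize(a[0][90:255,320:460],(450,530)),cv2.resize(a[1][150:330,200:319],(350,530))]); cv2.imwrite('pics/c5.png',r)
E
```

```text
t 7.58 gauge [-41.4   2.1 231.7] F [0.2, 0.2, -0.4] gap 44.4
```

View pics/c5.png

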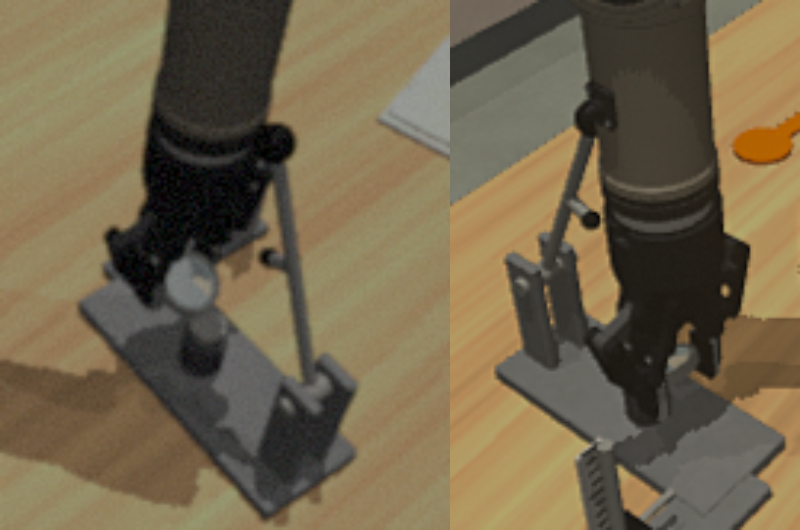

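The lens is over the anvil's -x side and the body is about to meet the ball. I'll advance gently, nudging the lever to its upper stop.

>>> servo_tool(
  plan=[
    [0.4,[-0.001,0.003,0],0],
    [0.4,[-0.001,0.006,0],0],
    [0.4,[-0.001,0.008,0],0],
    [0.4,[-0.001,0.01,0],0],
    [0.4,[-0.001,0.01,0],0],
  ],
)

```text
time: 8.3
position: [579.0, 160.8, 231.5]
tool_rot: [0.738, 0.675, -0.0, -0.0]
contact_force: [-0.7, -0.1, -0.7]
finger_gap: 44.3
```

```bash
python3 -c "
from h import *
st()"
```

```text
t 8.3 gauge [-30.8   1.  231.5] F [-0.7, -0.2, -0.7] gap 44.3
```

>>> servo_tool(
  plan=[
    [0.4,[0,0.002,0],0],
    [0.4,[0,0.004,0],0],
    [0.4,[0,0.006,0],0],
    [0.4,[0,0.006,0],0],
  ],
)

```text
time: 8.8
position: [585.4, 160.0, 231.6]
tool_rot: [0.738, 0.675, 0.0, 0.0]
contact_force: [0.9, -0.9, -0.7]
finger_gap: 44.0
```

```bash
python3 - <<'E'
from h import *
s=st()
for i in range(4):
    im,d,k=cam('scene'); st()
np.savez('scene6.npz',im=im,d=d,**k)
im2,d,k=cam('side'); np.savez('side6.npz',im=im2,d=d,**k)
E
```

```text
t 8.8 gauge [-24.2   0.8 231.6] F [1.0, -0.8, -0.7] gap 44.0
t 8.85 gauge [-24.3   0.8 231.6] F [-1.0, 0.5, -0.2] gap 43.8
t 8.9 gauge [-24.3   0.8 231.6] F [0.5, 0.1, 0.3] gap 44.2
t 8.95 gauge [-24.3   0.7 231.6] F [0.4, 0.4, 0.2] gap 43.8
t 9.0 gauge [-24.3   0.7 231.6] F [-0.5, 0.9, -0.5] gap 44.4
```

```bash
cat >> h.py <<'E'
from scipy.optimize import least_squares
def ball(f,x0):
    z=np.load(f) if isinstance(f,str) else f
    kk=dict(f=float(z['f']),c=z['c'],Rw=z['Rw'],C=z['C']); Q=cloud(z['d'],kk); Q=Q[z['d']>0]
    d=Q[:,:2]-G; L=np.c_[d@gx,d@gy,Q[:,2]]; c=np.array(x0,float); q=L[np.linalg.norm(L-c,axis=1)<30]
    for it in range(8):
        e=np.linalg.norm(q-c,axis=1); w=q[abs(e-12.5)<(10 if it<3 else 5)]
        if len(w)<10: return None
        r=least_squares(lambda c:np.linalg.norm(w-c,axis=1)-12.5,c,loss='soft_l1'); c=r.x
    return c.round(1),len(w),abs(r.fun).mean().round(2)
E
python3 - <<'E'
from h import *
for f in('scene0.npz','side0.npz','scene5.npz','side5.npz','scene6.npz','side6.npz'):
    print(f,ball(f,[20,0,272]), ball(f,[29,0,276]))
# joints efforts vs. not
E
```

```text
scene0.npz (array([ 17.8,   0.9, 271.1]), 153, np.float64(0.97)) (array([ 17.8,   0.9, 271.1]), 153, np.float64(0.97))
side0.npz (array([ 16.8,   0.5, 269.5]), 146, np.float64(0.72)) (array([ 16.8,   0.5, 269.5]), 146, np.float64(0.72))
scene5.npz (array([ 17.7,   1. , 270.9]), 152, np.float64(0.91)) (array([ 17.7,   1. , 270.9]), 152, np.float64(0.91))
side5.npz (array([ 18.5,   1.1, 267.3]), 64, np.float64(1.26)) (array([ 18.5,   1.1, 267.3]), 64, np.float64(1.26))
scene6.npz (array([ 24.2,   0.6, 274.8]), 186, np.float64(1.36)) (array([ 24.2,   0.6, 274.8]), 186, np.float64(1.36))
side6.npz (array([ 29.7,   4.4, 266.8]), 31, np.float64(1.74)) (array([ 29.7,   4.4, 266.8]), 31, np.float64(1.74))
```

The ball moved from 17.5 to 24 (gauge x), which confirms the body is nudging it lightly. I'll advance 2 mm more and lower the lens to flatten it.

>>> servo_tool(
  plan=[
    [0.4,[-0.0005,0.002,0],0],
    [0.4,[-0.0005,0.002,0.003],0],
    [0.4,[-0.0005,0.002,0.006],0],
    [0.4,[-0.0005,0.002,0.008],0],
    [0.4,[-0.0005,0.002,0.01],0],
    [0.4,[-0.0005,0.002,0.012],0],
    [0.4,[-0.0005,0.002,0.013],0],
    [0.4,[-0.0005,0.002,0.013],0],
  ],
  squeeze=20,
)

```text
time: 10.05
position: [587.0, 159.7, 219.0]
tool_rot: [0.738, 0.675, 0.0, -0.0]
contact_force: [-3.0, 0.2, 3.9]
finger_gap: 44.6
```

```bash
cat >> h.py <<'E'
def lens():
    im,d,k=cam('wrist'); s=manip.get_state(); P=cloud(d,k); R=Ro.from_quat(s['tool_rot']).as_matrix(); T=(P-np.array(s['position']))@R
    m=(T[...,2]<175)&(T[...,2]>125)&(abs(T[...,0])<23)&(T[...,1]>-30)&(T[...,1]<60)&(d>0)
    n,l,stt,_=cv2.connectedComponentsWithStats(m.astype(np.uint8)); q=T[l==1+stt[1:,4].argmax()]
    for it in range(8):
        A=np.c_[q[:,:2],np.ones(len(q))]; c,*_=np.linalg.lstsq(A,q[:,2],rcond=None); e=A@c-q[:,2]
        if it<7: q=q[abs(e)<max(1.5,np.percentile(abs(e),88))]
    print('lens tool tilt',np.degrees(np.arctan(c[:2])).round(1),len(q),'ext',q.min(0).round(1),q.max(0).round(1),'mid',((q.min(0)+q.max(0))/2).round(1)); return im
E
python3 - <<'E'
from h import *
st(); cv2.imwrite('pics/w6.png',lens()); st()
E
```

```text
t 10.05 gauge [-22.6   0.6 219. ] F [-3.0, -0.1, 3.9] gap 44.6
lens tool tilt [0.4 8. ] 6918 ext [-23.  -11.5 143.2] [ 23.   37.9 151.5] mid [  0.   13.2 147.3]
t 10.1 gauge [-22.6   0.6 219. ] F [-2.9, 0.3, 3.7] gap 44.1
```

>>> servo_tool(
  plan=[
    [0.4,[0,0,0.001],0],
    [0.4,[0,0,0.002],0],
    [0.4,[0,0,0.003],0],
    [0.4,[0,0,0.0035],0],
    [0.4,[0,0,0.0035],0],
  ],
)

```text
time: 10.72
position: [587.1, 159.4, 215.2]
tool_rot: [0.738, 0.675, 0.0, 0.0]
contact_force: [-1.4, 0.3, 3.1]
finger_gap: 43.9
```

```bash
python3 - <<'E'
from h import *
st(); lens(); st()
E
```

```text
t 10.72 gauge [-22.5   0.4 215.2] F [-1.4, 0.2, 3.1] gap 43.9
lens tool tilt [0.2 0.6] 7201 ext [-23.  -11.1 145.1] [ 23.   34.6 148.2] mid [ -0.   11.7 146.7]
t 10.78 gauge [-22.5   0.4 215.2] F [-2.4, 1.1, 3.5] gap 44.4
```

>>> servo_tool(
  plan=[
    [0.56,[0,0,0],0],
    [0.6,[0,0,0],0],
    [0.65,[0,0,0],0],
    [0.65,[0,0,0],0],
    [0.65,[0,0,0],0],
  ],
)

```text
time: 11.4
position: [587.1, 159.4, 215.2]
tool_rot: [0.738, 0.675, 0.0, 0.0]
contact_force: [0.3, 0.4, -0.1]
finger_gap: 55.6
```

```bash
python3 - <<'E'
from h import *
st(); lens(); st()
E
```

```text
t 11.4 gauge [-22.5   0.3 215.2] F [0.3, 0.4, -0.1] gap 55.6
lens tool tilt [-0. -0.] 6769 ext [-23.   -8.4 145.3] [ 23.   34.8 148.3] mid [ -0.   13.2 146.8]
t 11.45 gauge [-22.6   0.4 215.2] F [0.5, 0.0, -1.0] gap 55.7
```

>>> servo_tool(
  plan=[
    [0.65,[0,-0.01,0],0],
    [0.65,[0,-0.02,0],0],
    [0.65,[0,-0.032,0],0],
    [0.65,[0,-0.034,0],0],
    [0.3,[0,-0.034,0],0],
    [0.3,[0,-0.034,0],0],
    [0.3,[0,-0.034,0],0],
    [0.3,[0,-0.034,0],0],
    [0.3,[0,-0.034,0],0],
    [0.3,[0,-0.028,0],0],
    [0.3,[0,-0.024,0],0],
    [0.3,[0,-0.02,0],0],
    [0.3,[0,-0.017,0],0],
    [0.3,[0,-0.015,0],0],
    [0.3,[0,-0.015,0],0],
  ],
)

```text
time: 13.32
position: [572.2, 160.7, 215.2]
tool_rot: [0.738, 0.675, -0.0, -0.0]
contact_force: [0.2, 0.4, -0.0]
finger_gap: 25.4
```

```bash
cat >> h.py <<'E'
def lensw(name='wrist'):
    im,d,k=cam(name); P=cloud(d,k); D=P[...,:2]-G; X=D@gx; Y=D@gy
    q=(abs(P[...,2]-68.5)<2.2)&(np.hypot(X,Y)<45)&(d>0)
    n,l,stt,_=cv2.connectedComponentsWithStats(q.astype(np.uint8)); m=l==1+stt[1:,4].argmax()
    c,r=cv2.minEnclosingCircle(np.c_[X[m],Y[m]].astype(np.float32)); print(name,'lens gauge c',np.round(c,1),'r',round(r,1),m.sum(),'z',np.median(P[m][:,2]).round(1),'ext',[X[m].min().round(1),X[m].max().round(1),Y[m].min().round(1),Y[m].max().round(1)]); return im
E
python3 - <<'E'
from h import *
st(); [lensw(n) for n in('wrist','scene','side')]; st()
E
```

```text
t 13.32 gauge [-37.5   0.3 215.2] F [0.1, 0.5, -0.0] gap 25.4
wrist lens gauge c [-22.8   0.3] r 23.7 3338 z 68.3 ext [np.float64(-42.7), np.float64(-3.0), np.float64(-17.1), np.float64(17.9)]
scene lens gauge c [-11.3  -0.3] r 28.5 232 z 68.9 ext [np.float64(-36.2), np.float64(16.6), np.float64(-22.5), np.float64(23.4)]
side lens gauge c [-34.7  -8.9] r 6.8 10 z 68.6 ext [np.float64(-41.0), np.float64(-28.0), np.float64(-13.0), np.float64(-4.5)]
t 13.47 gauge [-37.7   0.4 215.2] F [0.2, 0.2, -0.0] gap 25.5
```

>>> servo_tool(
  plan=[
    [0.3,[0,0.002,0],0],
    [0.3,[0,0.004,0],0],
    [0.3,[0,0.0055,0],0],
    [0.3,[0,0.0065,0],0],
    [0.3,[0,0.0065,0],0],
    [0.3,[0,0.0,0],0],
    [0.3,[0,-0.02,0],0],
    [0.3,[0,-0.05,-0.01],0],
    [0.3,[0,-0.08,-0.05],0],
    [0.3,[0,-0.1,-0.1],0],
    [0.3,[0,-0.1,-0.12],0],
    [0.3,[0,-0.1,-0.12],0],
    [0.3,[0,-0.1,-0.12],0],
  ],
)

```text
time: 15.1
position: [472.1, 169.3, 334.0]
tool_rot: [0.738, 0.675, -0.001, -0.0]
contact_force: [-0.3, -1.2, -0.2]
finger_gap: 25.8
```

```bash
python3 - <<'E'
from h import *
st(); a=[lensw(n) for n in('wrist','scene','side')]; st(); cv2.imwrite('pics/w7.png',a[0])
E
```

```text
t 15.1 gauge [-1.38e+02 -2.00e-01  3.34e+02] F [-0.2, -1.3, -0.2] gap 25.8
wrist lens gauge c [-3.5 -0.2] r 23.1 1049 z 68.5 ext [np.float64(-24.0), np.float64(4.6), np.float64(-23.2), np.float64(22.8)]
scene lens gauge c [1.  1.3] r 24.9 233 z 69.1 ext [np.float64(-23.7), np.float64(24.2), np.float64(-22.5), np.float64(23.9)]
side lens gauge c [-0.4  1. ] r 24.3 231 z 67.6 ext [np.float64(-24.1), np.float64(23.0), np.float64(-23.0), np.float64(24.7)]
t 15.25 gauge [-1.379e+02 -2.000e-01  3.336e+02] F [-0.4, 0.6, -0.4] gap 25.7
```

```bash
python3 - <<'E'
from h import *
for n in('scene','side'):
    im,d,k=cam(n); np.savez(f'{n}8.npz',im=im,d=d,**k); print(ball(f'{n}8.npz',[26,0,274]))
b=np.array([0,0])
for th in (0,.03,.06): a=np.radians(68)-th; print(th,100-190*np.cos(a),100+190*np.sin(a))
E
```

```text
(array([ 26.9,   0.9, 275.1]), 151, np.float64(1.0))
(array([ 26. ,   0.3, 273.8]), 146, np.float64(0.68))
0 28.824747250976728 276.16493236768963
0.03 23.572618448113403 273.9507267852662
0.06 18.389269129953277 271.57997729005797
```

>>> servo_tool(
  plan=[
    [0.6,[0,0,-0.05],0],
    [0.6,[0,0,-0.1],0],
    [0.6,[0,0.01,-0.142],0],
    [0.6,[0,0.06,-0.142],0],
    [0.6,[0,0.11,-0.142],0],
    [0.6,[0,0.15,-0.142],0],
    [0.6,[0,0.164,-0.142],0],
    [0.6,[0,0.164,-0.142],0],
    [0.6,[0,0.164,-0.142],0],
    [0.6,[0,0.164,-0.142],0],
  ],
)

```text
time: 16.6
position: [635.0, 155.4, 477.8]
tool_rot: [0.738, 0.675, 0.0, 0.0]
contact_force: [0.4, -0.7, -0.1]
finger_gap: 51.4
```

```bash
python3 -c "
from h import *
st()"
```

```text
t 16.6 gauge [ 25.6   0.7 477.8] F [0.5, -0.7, -0.1] gap 51.4
```

>>> servo_tool(
  plan=[
    [0.6,[0,0.0005,0.015],0],
    [0.6,[0,0.0005,0.03],0],
    [0.6,[0,0.0005,0.045],0],
    [0.6,[0,0.0005,0.052],0],
    [0.6,[0,0.0005,0.052],0],
    [0.2,[0,0.0005,0.052],0],
    [0.2,[0,0.0005,0.052],0],
    [0.2,[0,0.0005,0.052],0],
    [0.2,[0,0.0005,0.052],0],
    [0.2,[0,0.0005,0.052],0],
  ],
  squeeze=22,
)

```text
time: 17.85
position: [636.5, 155.1, 426.0]
tool_rot: [0.738, 0.675, 0.001, 0.0]
contact_force: [-0.1, -0.7, 3.4]
finger_gap: 23.4
```

```bash
python3 - <<'E'
from h import *
s=st()
for n in('scene','side'):
    im,d,k=cam(n); np.savez(f'{n}9.npz',im=im,d=d,**k)
st()
# path: ball angles from 0.015; ball shift per step
t0=0.012; bx=lambda t:100-190*np.cos(np.radians(68)-t); bz=lambda t:100+190*np.sin(np.radians(68)-t)
for t in np.r_[np.arange(t0,1.08,.06),1.08,1.1,1.12,1.14,1.16,1.187]: print(round(t,3),round((bx(t)-bx(t0))/1000,4),round(-(bz(t)-bz(t0))/1000,4))
E
```

```text
t 17.85 gauge [ 27.    0.5 426. ] F [-0.1, -0.8, 3.4] gap 23.4
t 17.95 gauge [ 27.    0.5 426. ] F [0.3, 0.4, 4.5] gap 23.3
0.012 0.0 -0.0
0.072 -0.0104 0.0047
0.132 -0.0205 0.01
0.192 -0.0302 0.016
0.252 -0.0396 0.0224
0.312 -0.0485 0.0295
0.372 -0.0571 0.0371
0.432 -0.0651 0.0451
0.492 -0.0727 0.0537
0.552 -0.0797 0.0626
0.612 -0.0862 0.072
0.672 -0.0921 0.0817
0.732 -0.0974 0.0918
0.792 -0.1021 0.1022
0.852 -0.1062 0.1129
0.912 -0.1096 0.1237
0.972 -0.1123 0.1348
1.032 -0.1144 0.146
1.08 -0.1156 0.155
1.1 -0.116 0.1588
1.12 -0.1163 0.1626
1.14 -0.1165 0.1664
1.16 -0.1166 0.1702
1.187 -0.1167 0.1753
```

>>> servo_tool(
  plan=[
    [0.2,[0,-0.005,0.0022],0],
    [0.2,[0,-0.0104,0.0047],0],
    [0.2,[0,-0.0205,0.01],0],
    [0.2,[0,-0.0302,0.016],0],
    [0.2,[0,-0.0396,0.0224],0],
    [0.2,[0,-0.0485,0.0295],0],
    [0.2,[0,-0.0571,0.0371],0],
    [0.2,[0,-0.0651,0.0451],0],
    [0.2,[0,-0.0727,0.0537],0],
    [0.2,[0,-0.0797,0.0626],0],
    [0.2,[0,-0.0862,0.072],0],
    [0.2,[0,-0.0921,0.0817],0],
    [0.2,[0,-0.0974,0.0918],0],
    [0.2,[0,-0.1021,0.1022],0],
    [0.2,[0,-0.1062,0.1129],0],
    [0.2,[0,-0.1096,0.1237],0],
    [0.2,[0,-0.1123,0.1348],0],
    [0.2,[0,-0.1144,0.146],0],
    [0.2,[0,-0.1156,0.155],0],
    [0.2,[0,-0.1156,0.155],0],
  ],
)

```text
time: 20.45
position: [521.1, 165.5, 269.1]
tool_rot: [0.738, 0.675, -0.0, -0.0]
contact_force: [1.3, 1.9, -3.1]
finger_gap: 23.4
```

```bash
python3 - <<'E'
from h import *
s=st()
for n in('scene','side'):
    im,d,k=cam(n); np.savez(f'{n}9.npz',im=im,d=d,**k); print(ball(f'{n}9.npz',[-89,0,120]))
st()
E
```

```text
t 20.45 gauge [-88.8   0.4 269.1] F [1.1, 2.0, -3.1] gap 23.4
(array([-75.3,   5.6, 125.8]), 96, np.float64(2.04))
(array([-91.8,  -3.9, 118.8]), 129, np.float64(1.97))
t 20.55 gauge [-88.8   0.4 269.7] F [0.3, 2.9, -2.4] gap 23.5
```

>>> servo_tool(
  plan=[
    [0.2,[0,-0.0004,0.004],0],
    [0.2,[0,-0.0007,0.008],0],
    [0.2,[0,-0.001,0.012],0],
    [0.2,[0,-0.001,0.015],0],
  ],
)

```text
time: 21.05
position: [520.1, 165.5, 255.0]
tool_rot: [0.738, 0.675, 0.0, -0.0]
contact_force: [-1.2, 2.3, 2.1]
finger_gap: 23.1
```

>>> servo_tool(
  plan=[
    [0.2,[0,0,0.002],0],
    [0.2,[0,0,0.004],0],
  ],
)

```text
time: 21.3
position: [520.1, 165.5, 251.0]
tool_rot: [0.738, 0.675, -0.0, -0.0]
contact_force: [-0.6, 2.2, 1.3]
finger_gap: 23.2
```

>>> servo_tool(
  plan=[
    [0.2,[0,0,0.001],0],
    [0.2,[0,0,0.002],0],
  ],
)

```text
time: 21.55
position: [520.1, 165.5, 249.2]
tool_rot: [0.738, 0.675, -0.0, -0.0]
contact_force: [-1.1, 2.7, 0.9]
finger_gap: 23.6
```

>>> servo_tool(
  plan=[
    [0.2,[0,0,0.001],0],
    [0.2,[0,0,0.001],0],
  ],
)

```text
time: 21.8
position: [520.1, 165.5, 248.1]
tool_rot: [0.738, 0.675, -0.0, -0.0]
contact_force: [-1.4, 3.3, 0.3]
finger_gap: 23.5
```

>>> servo_tool(
  plan=[
    [0.2,[0,0,0.001],0],
    [0.2,[0,0,0.001],0],
  ],
)

```text
time: 22.05
position: [520.2, 165.5, 247.2]
tool_rot: [0.738, 0.675, -0.0, -0.0]
contact_force: [-1.5, 2.9, 1.7]
finger_gap: 23.5
```

>>> servo_tool(
  plan=[
    [0.2,[0,0,0.001],0],
    [0.2,[0,0,0.001],0],
  ],
)

```text
time: 22.3
position: [520.2, 165.5, 246.6]
tool_rot: [0.738, 0.675, 0.0, 0.0]
contact_force: [-3.5, 3.4, 4.7]
finger_gap: 23.7
```

>>> servo_tool(
  plan=[
    [0.2,[0,0,0.001],0],
    [0.2,[0,0,0.001],0],
  ],
)

```text
time: 22.55
position: [520.2, 165.5, 246.2]
tool_rot: [0.738, 0.675, 0.0, 0.0]
contact_force: [-4.0, 2.0, 8.2]
finger_gap: 23.3
```

>>> servo_tool(
  plan=[
    [0.2,[0,0,0.001],0],
    [0.2,[0,0,0.001],0],
  ],
)

```text
time: 22.8
position: [520.2, 165.6, 245.9]
tool_rot: [0.738, 0.675, 0.0, 0.0]
contact_force: [-5.8, 2.8, 11.6]
finger_gap: 23.3
```

>>> servo_tool(
  plan=[
    [0.2,[0,0,0.001],0],
    [0.2,[0,0,0.001],0],
    [0.2,[0,0,0.001],0],
  ],
)

```text
time: 23.18
position: [520.3, 165.6, 245.4]
tool_rot: [0.738, 0.675, 0.0, 0.0]
contact_force: [-6.1, 1.5, 14.4]
finger_gap: 23.4
```

```bash
python3 - <<'E'
from h import *
st()
for n in('scene','side'):
    im,d,k=cam(n); np.savez(f'{n}10.npz',im=im,d=d,**k)
st()
E
```

```text
t 23.18 gauge [-89.7   0.5 245.4] F [-6.2, 1.0, 14.4] gap 23.4
t 23.27 gauge [-89.6   0.5 245.4] F [-4.8, 0.7, 13.8] gap 23.4
```

>>> servo_tool(
  plan=[
    [0.55,[0,0,0],0],
    [0.55,[0,0,0],0],
    [0.55,[0,0,0],0],
    [0.55,[0,0,-0.01],0],
    [0.55,[0,0,-0.03],0],
    [0.55,[0,0,-0.06],0],
    [0.55,[0,0,-0.09],0],
    [0.55,[0,0,-0.11],0],
    [0.55,[0,0,-0.11],0],
    [0.55,[0,0,-0.11],0],
  ],
)

```text
time: 24.52
position: [519.9, 165.2, 352.5]
tool_rot: [0.738, 0.675, -0.001, -0.0]
contact_force: [-0.5, -0.4, -0.7]
finger_gap: 46.8
```

```bash
cat > m.py <<'E'
from h import *
def tri(ks,ps):
    A=[];B=[]
    for k,(u,v) in zip(ks,ps):
        r=k['Rw']@np.array([(u-k['c'][0])/k['f'],(v-k['c'][1])/k['f'],1]); r/=np.linalg.norm(r); M=np.eye(3)-np.outer(r,r); A.append(M);B.append(M@k['C'])
    return np.linalg.solve(sum(A),sum(B))
def world(p): p=np.array(p,float); return np.r_[G+p[0]*gx+p[1]*gy,p[2]]
E
python3 - <<'E'
from m import *
st(); D={}
for n in('scene','side','wrist'):
    im,d,k=cam(n); D[n]=dict(im=im,d=d,**k); np.savez(f'{n}11.npz',**D[n]); print(n,ball(D[n],[-90,0,96]))
    P=cloud(d,k); dd=P[...,:2]-G; X=dd@gx; Y=dd@gy; Z=P[...,2]
    # tab: dark points in x -138..-106, y 95..125, z 30..140
    dark=im.max(2)<60
    m=dark&(X<-106)&(X>-140)&(Y>95)&(Y<125)&(Z>25)&(Z<140)&(d>0)
    if m.sum(): q=np.c_[X[m],Y[m],Z[m]]; print(' tab',m.sum(),np.percentile(q,[3,50,97],axis=0).round(1).tolist())
    m=(X<-70)&(X>-110)&(Y>60)&(Y<92)&(Z>30)&(Z<140)&(d>0)
    if m.sum(): q=np.c_[X[m],Y[m],Z[m]]; print(' pointer',m.sum(),np.percentile(q,[3,50,97],axis=0).round(1).tolist())
for n in ('scene','side'): print(n,'ball px',proj(D[n],world([-90,0,96])),'tab',proj(D[n],world([-122,110,57])))
a=[]
for n in('scene','side'):
    u,v=map(int,proj(D[n],world([-95,55,80]))); a.append(cv2.resize(D[n]['im'][max(v-45,0):v+45,u-45:u+45],(400,400),interpolation=cv2.INTER_CUBIC)); print(n,'crop origin',u-45,max(v-45,0))
cv2.imwrite('pics/c11.png',np.hstack(a))
E
```

```text
t 24.52 gauge [-89.9   0.  352.5] F [-0.5, -0.5, -0.7] gap 46.8
scene (array([-89.3,   0.8,  97.8]), 84, np.float64(0.78))
 tab 45 [[-129.8, 103.6, 47.5], [-119.2, 106.6, 57.1], [-109.0, 114.4, 62.4]]
 pointer 23 [[-91.9, 63.6, 48.3], [-89.0, 76.7, 51.1], [-86.1, 90.5, 53.6]]
side (array([-90.1,   0.3,  96.6]), 138, np.float64(0.92))
 tab 164 [[-136.0, 105.7, 41.7], [-124.1, 113.7, 55.9], [-107.3, 116.8, 58.7]]
 pointer 46 [[-93.9, 62.7, 46.8], [-91.5, 79.0, 49.4], [-87.9, 91.0, 51.7]]
wrist (array([-89.1,   0.4,  97.6]), 925, np.float64(0.63))
 tab 658 [[-134.4, 104.0, 45.3], [-120.9, 107.3, 57.8], [-106.9, 114.9, 59.6]]
 pointer 200 [[-92.2, 62.7, 48.7], [-90.1, 77.1, 50.9], [-87.5, 91.1, 52.3]]
scene ball px (np.float64(361.8425909476964), np.float64(157.3022094552828)) tab (np.float64(386.12929119381323), np.float64(140.52111421691419))
side ball px (np.float64(295.04805868364787), np.float64(280.7272645627139)) tab (np.float64(268.9464530857083), np.float64(339.12227832590156))
scene crop origin 332 105
side crop origin 233 259
```

View pics/c11.png

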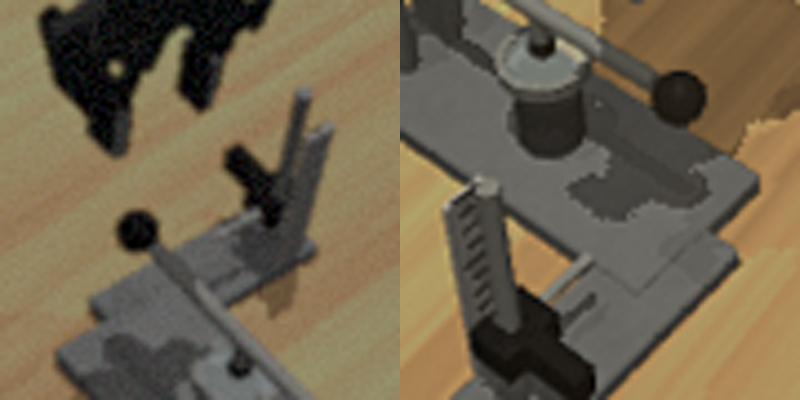

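The crop shows the foot on the centred lens, with the ball at (138,232) in the left half and (678,97) in the right. The pointer sits low on the post. Ball z is about 97.4 and the pointer about 49.7, so the rider must rise about 48 mm.

>>> servo_tool(
  plan=[
    [0.5,[0.03,-0.01,0],0],
    [0.5,[0.07,-0.022,0],0],
    [0.5,[0.1,-0.032,0],0],
    [0.5,[0.11,-0.034,0],0],
    [0.5,[0.11,-0.034,0],0],
    [0.5,[0.11,-0.034,0.03],0],
    [0.5,[0.11,-0.034,0.07],0],
    [0.5,[0.11,-0.034,0.1],0],
    [0.5,[0.11,-0.034,0.13],0],
    [0.5,[0.11,-0.034,0.143],0],
    [0.5,[0.11,-0.034,0.1475],0],
    [0.5,[0.11,-0.034,0.1475],0],
    [0.5,[0.11,-0.034,0.1475],0],
  ],
)

```text
time: 26.3
position: [496.8, 278.3, 206.9]
tool_rot: [0.738, 0.675, 0.001, 0.0]
contact_force: [-0.2, -0.2, -0.5]
finger_gap: 42.9
```

```bash
python3 -c "
from h import *
st()"
```

```text
t 26.3 gauge [-123.3  110.6  206.9] F [-0.1, -0.2, -0.5] gap 42.9
```

>>> servo_tool(
  plan=[
    [0,[0,0,0],0],
    [0,[0,0,0],0],
    [0,[0,0,0],0],
    [0,[0,0,0],0],
    [0,[0,0,0],0],
    [0,[0,0,-0.005],0],
    [0,[0,0,-0.015],0],
    [0,[0,0,-0.027],0],
    [0,[0,0,-0.037],0],
    [0,[0,0,-0.044],0],
    [0,[0,0,-0.047],0],
    [0,[0,0,-0.047],0],
    [0,[0,0,-0.047],0],
  ],
  squeeze=35,
)

```text
time: 27.92
position: [496.4, 278.1, 253.3]
tool_rot: [0.738, 0.675, 0.0, 0.0]
contact_force: [1.0, 1.3, 1.8]
finger_gap: 11.0
```

```bash
cat > p.py <<'E'
from m import *
st()
for n in('scene','side','wrist'):
    im,d,k=cam(n); np.savez(f'{n}12.npz',im=im,d=d,**k); D=dict(im=im,d=d,**k); b=ball(D,[-90,0,97]); print(n,b)
    P=cloud(d,k); dd=P[...,:2]-G; X=dd@gx; Y=dd@gy; Z=P[...,2]
    m=(X<-83)&(X>-97)&(Y>61)&(Y<86)&(Z>30)&(Z<140)&(d>0)
    if m.sum(): q=np.c_[X[m],Y[m],Z[m]]; print(' pointer',m.sum(),np.percentile(q,[3,50,97],axis=0).round(1).tolist())
st()
E
python3 p.py
```

```text
t 27.93 gauge [-123.6  110.4  253.3] F [0.9, 1.4, 1.8] gap 11.0
scene (array([-89.2,   0.9,  98.3]), 86, np.float64(0.97))
 pointer 20 [[-92.8, 62.3, 94.8], [-89.4, 71.9, 98.0], [-86.2, 83.1, 100.7]]
side (array([-90.2,   0.1,  96.2]), 85, np.float64(0.72))
wrist (array([-89.7,   0.4,  97.5]), 2548, np.float64(0.46))
t 28.07 gauge [-123.6  110.4  253. ] F [1.5, 0.9, 2.2] gap 11.3
```

>>> servo_tool(
  plan=[
    [0,[0,0,-0.001],0],
    [0,[0,0,-0.0012],0],
    [0,[0,0,-0.0012],0],
    [0.5,[0,0,-0.0012],0],
    [0.5,[0,0,-0.0012],0],
    [0.5,[0,0,-0.0012],0],
    [0.5,[0,0,-0.0012],0],
    [0.5,[0,0,-0.02],0],
    [0.5,[0,0,-0.05],0],
    [0.5,[0,-0.02,-0.08],0],
    [0.5,[-0.05,-0.04,-0.1],0],
    [0.5,[-0.08,-0.04,-0.1],0],
    [0.5,[-0.08,-0.04,-0.1],0],
    [0.5,[-0.08,-0.04,-0.1],0],
  ],
)

```text
time: 29.82
position: [449.1, 202.6, 352.8]
tool_rot: [0.738, 0.675, 0.0, -0.0]
contact_force: [0.8, 1.2, 0.0]
finger_gap: 42.6
```

```bash
python3 p.py; python3 - <<'E'
from m import *
z=np.load('wrist12.npz'); k=dict(f=float(z['f']),c=z['c'],Rw=z['Rw'],C=z['C'])
for p in ([-90,0,97.4],[-90,62,97.4],[-90,75,97.4],[-122,110,97]): print(proj(k,world(p)))
cv2.imwrite('pics/w12.png',z['im'])
E
```

```text
t 29.82 gauge [-163.9   30.8  352.8] F [0.7, 1.3, 0.0] gap 42.6
scene (array([-89.4,   0.9,  98.1]), 84, np.float64(1.0))
 pointer 22 [[-92.0, 62.3, 96.5], [-89.2, 72.4, 98.4], [-86.3, 84.0, 100.5]]
side (array([-89. ,   1. ,  96.3]), 96, np.float64(1.06))
 pointer 37 [[-93.6, 63.4, 94.2], [-91.1, 74.0, 96.7], [-87.9, 84.0, 98.7]]
wrist (array([-89. ,   0.3,  97.7]), 652, np.float64(0.74))
 pointer 66 [[-92.5, 62.4, 94.9], [-90.2, 65.3, 98.0], [-86.9, 68.6, 98.9]]
t 29.98 gauge [-164.    31.4  352.5] F [0.5, 0.7, -0.2] gap 42.6
(np.float64(284.2338595288528), np.float64(294.37827775622435))
(np.float64(359.05918416062406), np.float64(294.4701930679668))
(np.float64(374.7413110688895), np.float64(294.48945696813246))
(np.float64(420.3369759896479), np.float64(259.34299572141737))
```

```bash
python3 - <<'E'
from m import *
z=np.load('wrist12.npz'); a=[lensw(n) for n in('scene','side')]
cv2.imwrite('pics/f.png',np.hstack([cv2.resize(a[0][100:340,180:460],(466,400)),cv2.resize(a[1][240:370,225:330],(323,400))]))
E
```

```text
scene lens gauge c [ 0.4 -1.2] r 24.2 166 z 68.8 ext [np.float64(-23.7), np.float64(24.6), np.float64(-22.5), np.float64(13.5)]
side lens gauge c [-1.8  0.4] r 24.1 176 z 67.5 ext [np.float64(-25.7), np.float64(21.8), np.float64(-13.6), np.float64(24.4)]
```

View pics/f.png

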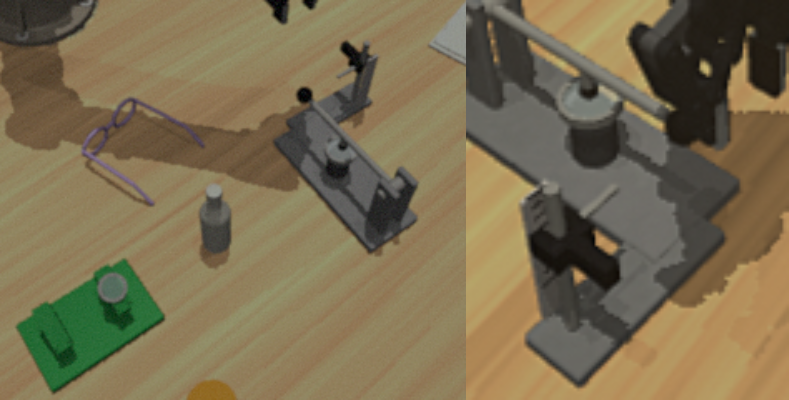

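The picture shows the lens flat under the foot (≈(338,155) left half), the pointer raised beside the ball at (305,95), and the small lens, bottle and frame in place. The gripper is clear of everything, so I'm handing in.

```bash
python3 -c "
from h import *
print(manip.close_job())"
```

```text
the job is handed in; nothing more can be done
None
```

The wide lens is flat on the anvil with the lever resting on it, and the rider's pointer is level with the ball to within about 1 mm. I handed the job in at about 30 s, with the gripper clear of everything.

- **Lever:** it started almost fully raised. The gripper's body nudged it up a little further as the lens was carried in.
- **Lens:** I laid it flat about 10 mm off centre, because the raised lever left no room for the gripper directly over the anvil. I then pushed it to the middle with the fingers. The last camera checks put it within about 2 mm of the anvil's centre.
- **Pressing:** I brought the lever down by its ball until it firmed up at about 14 N vertically, then released it. Its ball has stayed at about 97.4 mm since.
- **Rider:** after release, each camera read the pointer's centre about 0.6 mm below the ball's centre.
- **Left alone:** the last picture shows the small lens, bottle and frame in place. It only shows the edge of the paddle, but I never went near it.

Two readings disagreed. The cameras differ from each other by 1–2 mm in absolute position. The tool's height when pressing suggested the ball was about 3 mm lower than the cameras showed; I put this down to the ball slipping in the pads and used the camera value.

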